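Close a filter cassette in the ratchet clamp

TASK

The filter cassette in the bench clamp is only started: pump the clamp's trigger, full strokes, until the jaw has pressed the cap fully home, and stop as soon as the trigger goes stiff, because the plastic cracks if it is squeezed much harder. Work the clamp by its trigger and release only and leave the cassette in its cradle until it is closed. Then hold the release tab down until the jaw has run right back, lift the closed cassette out and lay it in the empty place of the cassette rack, without shifting the other cassettes or the glass jar.

Things in the scene. Friction and masses are not known exactly. Their poses are not given: they have to be found in the camera images.
- clamp: one-hand ratchet clamp fixed on an aluminium plate (124 x 182 x 6 mm). Origin on the bench under the bar, in the plane just before the fixed jaw. y runs along the toothed bar to the moving jaw, z up; jaws reach to +x, pistol grip and trigger to -x. Housing x -22..24, y -74..0, top z 64 mm; bar 12 mm wide along x = 0, teeth to z 46 mm; forked jaws x 43..89, z 22..56 mm
- clamp_grip (a point): middle of the fixed grey pistol grip, 90 mm from the bar to -x: 100 mm long, 15 mm thick, 26 mm high (z 23 to 49 mm); it runs from the housing to -x, splaying 11 degrees to -y
- trigger_pad (a point): point on the outer (+y) face of the grey trigger lever, 90 mm from the bar to -x and 36 mm above the bench; the lever is 11 mm thick and 26 mm high (z 23 to 49 mm), runs along x from 37 to 132 mm in front of the bar and stands on the grip's +y side, here 39 mm clear of it; the two together measure 66 mm across here
- trigger (a joint): rad, 0 at rest, 0.28 squeezed to its stop; squeezed, the pad moves towards the grip (clamp -y), 38 mm at the stop. The first 14 mm of a stroke only engage the pawl; each stroke of 0.25 rad (34 mm) or more draws the jaw in by one 5 mm tooth; then the trigger must be let back to within 2 mm of rest (its spring returns it)
- release_tab (a point): middle of the upper face of the release tab (black, ribbed, 20 x 26 mm), 70 mm above the bench on top of the housing at the root of the grip; pressed straight down
- release (a joint): rad, 0 up (pawl in the teeth; bobs by up to 0.25 as teeth pass), 0.33 down at its stop, the tab then 8 to 9 mm lower. The tab is 26 mm from its pivot, needs 1 to 3.5 N and is rigid at the stop. Above 0.25 the bar is free and its spring runs the jaw open in about half a second; let up early, it catches in the next tooth
- clamp_jaw: the toothed bar with the moving jaw; its origin coincides with the clamp's when the jaw is fully open (its face at clamp y 62 mm) and moves to clamp -y as it closes; the ratchet holds it in steps of 5 mm; it starts 0 to 10 mm in
- jaw_face (a point): middle of the moving jaw's rubber face (6 mm thick, yields 1 mm under 40 N), at the height of the cassette's axis
- cradle (a point): point on the cassette's axis in the clamp, in the clamp's origin plane (y = 0): 66 mm from the bar to +x, 36 mm above the bench; two steel rods below carry the cassette along clamp y
- cassette: round two-part filter cassette, 39 mm across, lying in the cradle along clamp y, base at the fixed jaw. Origin on its axis at the base's outer face, y along the axis to the cap. White base 17 mm, pale cap 17 mm long with a ring (34 mm across) pressing into the base; 34 mm long closed (6.5 mm ports at both ends lie in the jaws' notches), 39 to 43 mm at the start; 0.055 kg
- cassette_mid (a point): point on the cassette's axis 17 mm from the base's outer face: the middle of the closed cassette
- cap_end (a point): centre of the cap's outer face: 34 mm from the cassette's origin when the cap is home
- rack: low fixed aluminium rack (58 x 176 x 6 mm plate, two steel rods 26 mm apart along its y axis, thin cross plates up to z 27 mm) with three places, 52 mm apart along y, for cassettes lying along y; origin under its middle on the bench, z up
- rack_free (a point): where the middle of a cassette lying in the empty place belongs: 52 mm from the rack's origin along +y, 36 mm above the bench; either end of the cassette may come first; 49 mm between the cross plates
- closed_a: closed cassette in the rack's middle place; origin and axes as the other's
- closed_b: closed cassette in the rack's far place (-y end)
- jar_a: small open glass specimen jar, 44 mm across, 42 mm high, standing loose in front of the rack; origin at its foot
- trigger_pivot (a point): top of the trigger's upright hinge pin, 136 mm from trigger_pad along clamp x. Force at the pad: 3 to 7 N while the jaw runs free, 9 to 12 N while the cap slides in; once the cap is home it rises by 1 to 1.5 N per mm: a trigger that resists 14 to 16 N short of its stop means the cap is home; at some 19 N the cassette cracks
- facing_mid (a point): middle of the fixed jaw's rubber face, which is set 0 to 5 mm proud of the clamp's origin plane by set screws (it does not move in use), at the height of the cassette's axis
Mind the look-alikes: they are no part of the job. Leave any blue or yellow look-alike of the cassette alone.

How it is judged:
By the outcome, as a careful person would: the job done as asked, in the order asked, and still so for the second after the job is handed in, with the robot touching nothing.
It also fails if it takes over 54 s, if anything falls off the work surface, if the arm or the gripper's body presses on something with over 40 N, if the wrist force passes 120 N, or if a joint passes its speed limit or range.

ROBOT

A 6-joint arm with a two-finger parallel gripper is mounted at the origin on a cart in front of the work surface, level with it; the furniture and walls round the work are solid. World frame = base frame: x ahead of the robot, y to its left, z up, the work surface at z = 0. Lengths are in mm, angles in degrees, forces in N, time in s.
With the tool pointing down it reaches from about 300 to 850 mm from the base axis. Payload 4.2 kg.
Tool frame: the origin (TCP) lies between the finger pads; the fingertips stand 22 mm ahead of it and the grasp point (between the pads) lies 3 mm ahead of it; z points along the fingers, y is the direction in which the jaws open and shut (so a half turn about z gives the same grasp; the last joint's range is limited). The gripper opens to 91 mm and grips with 3 to 60 N. Pads are 32 mm wide; open, the fingers measure 118 mm over their backs; the gripper's body (76 mm by 178 mm) begins 60 mm behind the grasp point.
Start: joints at [74.255, 18.312, 89.639, -0, 72.044, -1.146], TCP at [144.931, 556.449, 235.976] pointing down, gripper open.
Joint ranges: [-177.97, 177.97], [-48.28, 115.42], [12.27, 149.76], [-77.06, 257.06], [2.81, 150.46], [-146.56, 146.56]. Speed limits (degrees/s): [147.25, 147.25, 180, 180, 180, 180].

INTERFACE

Orientations are given as [roll, pitch, yaw] about the fixed x, y, z axes, in that order (R = Rz(yaw) Ry(pitch) Rx(roll)).
In Python, from workcell import telemetry, cams, env gives the robot as it stands.
- The arm moves only by the shell command python3 -m inch 'ROWS' [FORCE]. ROWS is JSON, a list of rows, each an object of numbers: "x", "y", "z": the shift along the tool's x, y, z in cm; "yaw": the turn about the tool's z in units of 5 degrees (1.0 is 5 degrees); "gripper": the gripper's target within -1 to 1 (fully open at 1, half-way at 0, shut at -1). A call has 1 to 12 rows; each row shifts and turns the commanded pose from where the row before left it, along the tool's axes as they then stand; what a row does not reach is not made up. A row lasts 1/12 s, in which the tool goes at most 41.7 mm and 7.16 degrees, less where a joint would pass 70% of its speed; a pose out of reach is approached as far as the arm can. A call is refused whole if a number of a shift passes 4.17 or a number of a turn 1, either way. A call with a gripper value outside its range is refused whole. The fingers move at their own pace and stop on an object; FORCE is the grip in N (left out, the last holds). Time passes only in rows, so rows that do not move let the fingers close. It gives the time, the measured TCP pose, the force and the opening at its end, in the units of the state.
- telemetry.state(): the state, without advancing time (a new reading comes with each control period).
- cams.grab_frame(name): name is "scene" or "top" or "wrist"; returns a dict with "pixels" (400x640x3 uint8, red, green, blue), "mtx" (3x3 intrinsics, pixels), "distortion" ([k1, k2, p1, p2, k3] as OpenCV has them; the pictures are not rectified), "rvec" (rotation vector, rad) and "tvec" (3), from world to camera coordinates, as OpenCV has them. Camera axes: x right, y down, z forward; pixel columns grow to the right and rows downward; lengths in mm; the calibration is good to about 2 mm. A picture is of the moment at which its call begins. There is no depth.
- env.job_done(): hands the job in, once; it reports no verdict.
The state is a dict: "time_s": time; "qpos": joint angles; "qvel": joint speeds; "effort": joint torques, N m; "ee_pos": TCP position; "ee_rot": TCP orientation; "force": force on the tool from outside, world axes, zero at the start; "torque": the same for the moment, N m; "gripper_width": finger opening in mm.
Only numpy, scipy, OpenCV 4.12 (cv2) and the standard library are available. Lean on these libraries where they do the work, as an engineer would, in place of code of your own. Each camera call takes 0.05 s, during which the arm holds its last target. There are 200 camera calls.

## Working session

There is one attempt and no reset: what is moved stays moved. The work goes in short steps, Python scripts to look and compute and a shell command to move; the robot and the scene stay as the last step left them, time stands still between calls to the robot, and variables do not carry over. Pictures are saved under pics/ and viewed, about 8 in all and at most 12, crops included, and the job is handed in when it is done.

```bash
mkdir -p pics; cat > h.py <<'E'
import numpy as np, cv2
from workcell import telemetry, cams, env
def grab(n,name=None):
    f=cams.grab_frame(n); 
    for k in("mtx","distortion","rvec","tvec"): f[k]=np.array(f[k],float)
    if name: cv2.imwrite(f'pics/{name}.png',f["pixels"][:,:,::-1]); np.save(f'pics/{name}.npy',f,allow_pickle=True)
    return f
def load(name): return np.load(f'pics/{name}.npy',allow_pickle=True).item()
def ray(f,uv):
    p=cv2.undistortPoints(np.array([[uv]],float),f["mtx"],f["distortion"])[0,0]
    R=cv2.Rodrigues(f["rvec"])[0]; d=R.T@np.array([p[0],p[1],1]); o=-R.T@f["tvec"].ravel()
    return o,d
def onz(f,uv,z):
    o,d=ray(f,uv); return o+d*(z-o[2])/d[2]
def proj(f,P): return cv2.projectPoints(np.array(P,float).reshape(-1,3),f["rvec"],f["tvec"],f["mtx"],f["distortion"])[0][:,0]
E
python3 - <<'E'
from h import *
for n in("top","scene","wrist"):
    f=grab(n,n); o,d=ray(f,(320,200)); print(n,o.round(),onz(f,(320,200),0).round())
im=[cv2.imread(f'pics/{n}.png') for n in("top","scene")]
cv2.imwrite('pics/a.png',cv2.resize(np.vstack(im),(640,800))[:,:])
print(telemetry.state())
E
```

```text
top [384. 193. 947.] [546. 159.   0.]
scene [  44. -364.  563.] [587. 260.   0.]
wrist [ 67. 576. 384.] [179. 550.   0.]
{'time_s': 0.15, 'qpos': array([ 7.42549813e+01,  1.83434698e+01,  8.96890064e+01, -1.66102892e-03,
        7.20445333e+01, -1.14824475e+00]), 'qvel': array([-0.00354946, -0.15475433, -0.20703974,  0.04722447, -0.02935863,
        0.02840268]), 'effort': array([ 1.44558657e-03, -4.12777877e+01, -2.32154417e+01,  7.29433447e-02,
        4.34479269e-02, -1.01794101e-04]), 'ee_pos': array([144.8456918 , 556.10280339, 235.32007207]), 'ee_rot': array([-1.79922974e+02,  3.59057561e-05,  1.65403739e+02]), 'force': array([0.04103756, 0.03847899, 0.05302199]), 'torque': array([ 0.03394632,  0.0299117 , -0.00065063]), 'gripper_width': 91.1238368353398}
```

View pics/top.png

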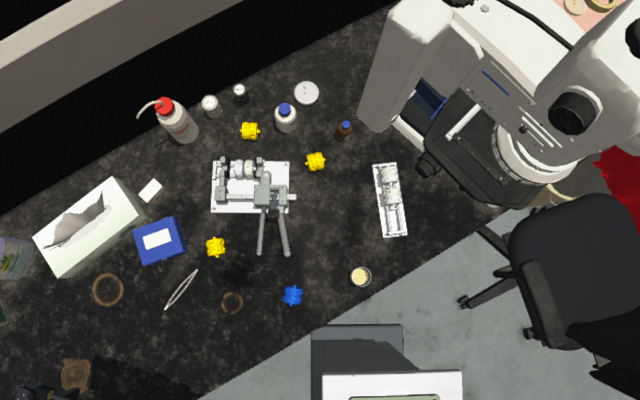

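View pics/scene.png

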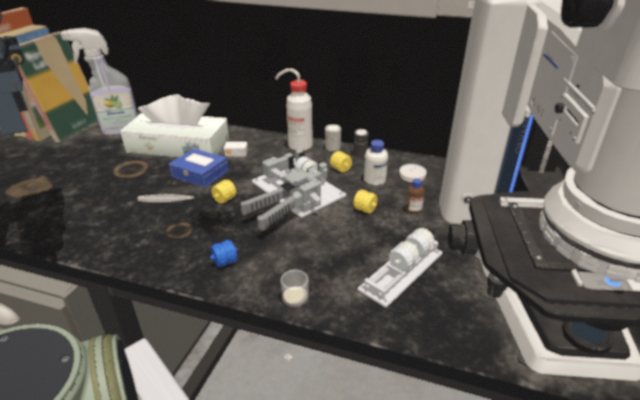

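```bash
python3 - <<'E'
from h import *
f=load('top');im=cv2.imread('pics/top.png')
a=cv2.resize(im[148:264,200:305],None,fx=5,fy=5,interpolation=cv2.INTER_CUBIC)
b=cv2.resize(im[155:290,345:415],None,fx=4,fy=4,interpolation=cv2.INTER_CUBIC)
for c,x0,y0,s in((a,200,148,5),(b,345,155,4)):
    for x in range(x0-x0%20+20,x0+c.shape[1]//s,20):cv2.putText(c,str(x),((x-x0)*s,10),0,.4,(0,255,255),1);cv2.line(c,((x-x0)*s,0),((x-x0)*s,c.shape[0]),(0,90,90),1)
    for y in range(y0-y0%20+20,y0+c.shape[0]//s,20):cv2.putText(c,str(y),(0,(y-y0)*s),0,.4,(0,255,255),1);cv2.line(c,(0,(y-y0)*s),(c.shape[1],(y-y0)*s),(0,90,90),1)
h=580
o=np.zeros((580,805,3),np.uint8);o[:min(580,a.shape[0]),:525]=a[:580];o[:540,525:805]=b
cv2.imwrite('pics/c1.png',o[:,:800])
for uv in((211,162),(290,163),(212,214),(289,212),(373,163),(396,163),(383,237),(408,235)): print(uv,onz(f,uv,6).round(1))
print(onz(f,(360,276),42).round(1))
E
```

```text
(211, 162) [638.  419.6   6. ]
(290, 163) [634.7 230.3   6. ]
(212, 214) [512.5 412.3   6. ]
(289, 212) [516.8 232.2   6. ]
(373, 163) [634.6  31.6   6. ]
(396, 163) [634.7 -24.2   6. ]
(383, 237) [457.3  13.9   6. ]
(408, 235) [461.5 -45.2   6. ]
[369.1  74.4  42. ]
```

View pics/c1.png

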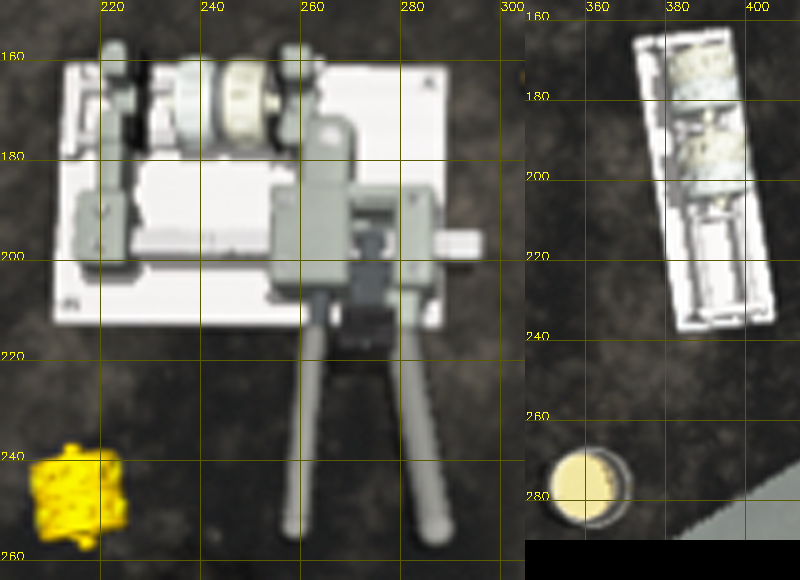

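```bash
python3 -m inch '[{"yaw":-1,"x":-2.4,"y":-2.2},{"yaw":-1,"x":-2.6,"y":-2.4},{"yaw":-0.92,"x":-2.8,"y":-2.4},{"x":-2.8,"y":-2.4},{"x":-2.8,"y":-2.4},{"x":-2.8,"y":-2.4},{"x":-2.8,"y":-2.4},{"x":-2.8,"y":-2.4},{"x":-2.8,"y":-2.4},{"x":-2.8,"y":-2.4},{"gripper":-1},{"gripper":-1}]' 15; python3 - <<'E'
from h import *
f=grab("wrist","w1"); print(f["mtx"],ray(f,(320,200))[0],onz(f,(320,200),0)); print(telemetry.state()['ee_pos'],telemetry.state()['ee_rot'],telemetry.state()['qpos'])
E
```

```text
[[319.81243912   0.         317.65930817]
 [  0.         319.81243912 198.91072052]
 [  0.           0.           1.        ]] [ 67.25721316 576.37228505 383.63314015] [179.223172   549.76281987   0.        ]
[144.87529563 556.1638733  235.4453036 ] [-1.79938844e+02 -1.10009723e-03  1.65398466e+02] [ 7.42529970e+01  1.83371857e+01  8.96798276e+01 -1.28969570e-04
  7.20441526e+01 -1.14543004e+00]invalid input
```

View pics/w1.png

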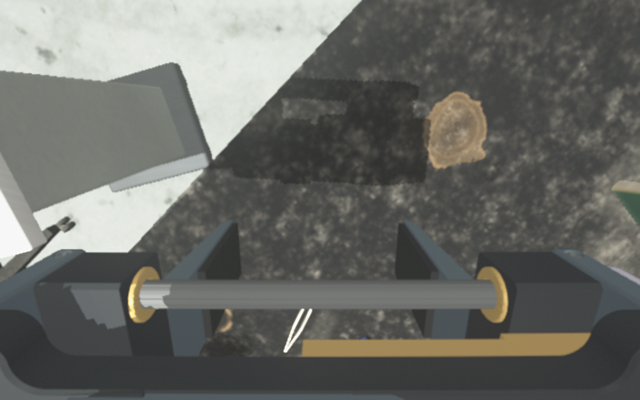

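```bash
python3 -m inch '[{"yaw":-1.0,"x":-2.4,"y":-2.2,"z":0.0,"gripper":-1.0}]' 15; python3 - <<'E'
from h import *
f=load('w1')
for uv in((320,20),(320,220),(20,100),(620,100)):print(uv,onz(f,uv,0).round())
E
```

```text
time_s: 0.28
ee_pos: [161.0, 532.4, 235.3]
ee_rot: [179.8, -0.1, 170.7]
force: [0.1, 0.1, 1.5]
gripper_width: 87.3
(320, 20) [-17. 601.   0.]
(320, 220) [205. 543.   0.]
(20, 100) [-26. 243.   0.]
(620, 100) [150. 917.   0.]
```

```bash
python3 -m inch '[{"yaw":-1.0,"x":-3.2,"y":-2.0,"z":0,"gripper":-1.0},{"yaw":-0.92,"x":-3.3,"y":-2,"z":0,"gripper":-1},{"yaw":0,"x":-3.3,"y":-1.9,"z":0,"gripper":-1},{"yaw":0,"x":-3.3,"y":-1.9,"z":0,"gripper":-1},{"yaw":0,"x":-3.3,"y":-1.9,"z":0,"gripper":-1},{"yaw":0,"x":-3.3,"y":-1.9,"z":0,"gripper":-1},{"yaw":0,"x":-3.3,"y":-1.9,"z":0,"gripper":-1},{"yaw":0,"x":-3.3,"y":-1.9,"z":0,"gripper":-1},{"yaw":0,"x":-3.3,"y":-1.9,"z":0,"gripper":-1},{"yaw":0,"x":-3.3,"y":-1.9,"z":0,"gripper":-1},{"yaw":0,"x":-3.3,"y":-1.9,"z":0,"gripper":-1},{"yaw":0,"x":0,"y":0,"z":0,"gripper":-1}]' 15; python3 - <<'E'
from h import *
f=grab("wrist","w2"); print(onz(f,(320,20),0),onz(f,(320,220),0));print(telemetry.state()['qpos'])
E
```

```text
time_s: 1.28
ee_pos: [524.5, 306.9, 235.2]
ee_rot: [-179.9, 0.2, 179.7]
force: [0.1, 1.2, 0.6]
gripper_width: 7.4
[357.89432576 309.79866941   0.        ] [586.81761296 308.92006276   0.        ]
[ 2.95242486e+01  2.11628831e+01  8.54548150e+01 -2.56613386e-02
  7.34062275e+01 -6.02054587e+01]
```

View pics/w2.png

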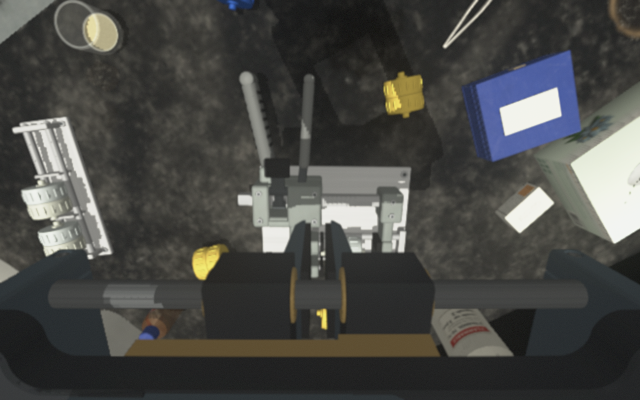

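```bash
python3 - <<'E'
from h import *
im=cv2.imread('pics/w2.png')
def crop(x0,y0,x1,y1,s):
    c=cv2.convertScaleAbs(cv2.resize(im[y0:y1,x0:x1],None,fx=s,fy=s,interpolation=cv2.INTER_CUBIC),alpha=1.25)
    for x in range(x0-x0%20+20,x1,20):cv2.putText(c,str(x),((x-x0)*s,10),0,.4,(0,255,255),1);cv2.line(c,((x-x0)*s,0),((x-x0)*s,c.shape[0]),(0,110,110),1)
    for y in range(y0-y0%20+20,y1,20):cv2.putText(c,str(y),(0,(y-y0)*s),0,.4,(0,255,255),1);cv2.line(c,(0,(y-y0)*s),(c.shape[1],(y-y0)*s),(0,110,110),1)
    return c
a=crop(230,65,420,257,3)
b=crop(5,110,115,257,2)
o=np.zeros((576,800,3),np.uint8);o[:,:570]=a;o[:294,575:795]=b
cv2.imwrite('pics/c2.png',o)
E
```

```text
(no output)
```

View pics/c2.png

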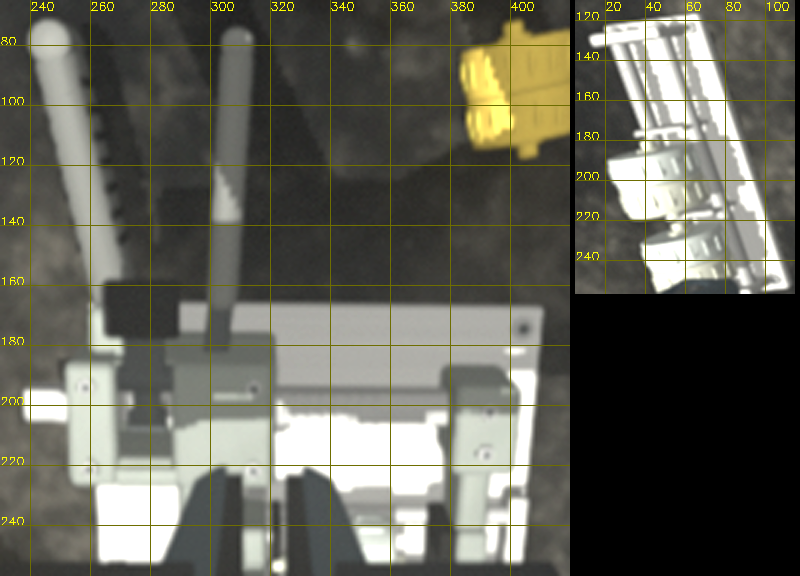

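```bash
python3 - <<'E'
from h import *
f=load('w2');t=load('top')
def s(n,uv,z,g=f):print(n,onz(g,uv,z).round(1))
print(ray(f,(320,200))[0])
s('trig tip',(308,74),49);s('trig R edge v100',(312.5,100),49);s('trig L v100',(302,100),49)
s('trig R v150',(307.5,150),49);s('trig L v150',(299,150),49)
s('grip tip',(244,74),49);s('grip L v110',(243.5,110),49);s('grip R v110',(256,110),49)
s('housing top front R',(320,186),64);s('housing L',(252,186),64);s('housing mid',(287,186),64)
s('bar L top',(240,195),46);s('bar L bot',(240,205),46)
s('tab c',(273,168),70);s('tab TL',(264,159),70);s('tabBR',(286,178),70)
s('plate TR',(410,168),6);s('plate TL',(290,166),6)
s('jawblock TR',(400,198),46)
s('T tab',(272,213),70,t);s('T housing',(254,185),64,t);s('T trig tip',(258,254),49,t);s('T bar right end',(295,197.5),46,t)
s('T trig L v230',(258.5,230),49,t);s('T trig R',(263.5,230),49,t)
for n,g in(('w2',f),('top',t)):pass
# rack
for uv in((13,133),(65,118),(108,254)):s('rackplate',uv,6)
E
```

```text
[443.78010056 307.33562948 383.26539764]
trig tip [416.3 297.6  49. ]
trig R edge v100 [440.7 301.7  49. ]
trig L v100 [440.7 291.2  49. ]
trig R v150 [490.7 296.   49. ]
trig L v150 [490.6 287.1  49. ]
grip tip [415.9 234.9  49. ]
grip L v110 [449.9 232.   49. ]
grip R v110 [450.  244.6  49. ]
housing top front R [525.6 308.8  64. ]
housing L [525.2 238.7  64. ]
housing mid [525.5 274.8  64. ]
bar L top [540. 221.  46.]
bar L bot [551.5 220.1  46. ]
tab c [505.4 262.1  70. ]
tab TL [496.3 253.6  70. ]
tabBR [515.6 274.7  70. ]
plate TR [518.9 416.9   6. ]
plate TL [515.7 273.3   6. ]
jawblock TR [544.4 396.9  46. ]
T tab [505.7 266.5  70. ]
T housing [569.2 307.6  64. ]
T trig tip [418.1 298.   49. ]
T bar right end [544.  217.2  46. ]
T trig L v230 [470.8 297.7  49. ]
T trig R [470.7 286.6  49. ]
rackplate [474.1 -51.5   6. ]
rackplate [457.7  14.7   6. ]
rackplate [630.6  31.4   6. ]
```

```bash
python3 -m inch '[{"yaw":0,"x":3.35,"y":1.0,"z":0,"gripper":-1},{"yaw":0,"x":3.35,"y":1.0,"z":0,"gripper":-1},{"yaw":1,"x":0,"y":0,"z":3,"gripper":-1},{"yaw":0,"x":0,"y":0,"z":4,"gripper":-1},{"yaw":0,"x":0,"y":0,"z":4,"gripper":-1},{"yaw":0,"x":0,"y":0,"z":4,"gripper":-1},{"yaw":0,"x":0,"y":0,"z":2.2,"gripper":-1},{"yaw":0,"x":0,"y":0,"z":1.5,"gripper":-1},{"yaw":0,"x":0,"y":0,"z":0,"gripper":-1}]' 15
```

```text
time_s: 2.08
ee_pos: [448.8, 329.6, 45.6]
ee_rot: [-179.7, -0.4, 175.1]
force: [-0.5, -0.1, 0.3]
gripper_width: 0.3
```

```bash
python3 -m inch '[{"yaw":0,"x":-0.7,"y":-0.6,"z":-0.1,"gripper":-1},{"yaw":0,"x":0,"y":-0.6,"z":0,"gripper":-1},{"yaw":0,"x":0,"y":0,"z":0,"gripper":-1}]' 15;  python3 -m inch '[{"yaw":0,"x":0,"y":-0.3,"z":0,"gripper":-1},{"yaw":0,"x":0,"y":0,"z":0,"gripper":-1}]' 15;python3 -m inch '[{"yaw":0,"x":0,"y":-0.3,"z":0,"gripper":-1},{"yaw":0,"x":0,"y":0,"z":0,"gripper":-1}]' 15
```

```text
time_s: 2.33
ee_pos: [458.8, 317.4, 51.6]
ee_rot: [179.9, 0.1, 175.0]
force: [0.2, -0.4, -0.9]
gripper_width: 0.6
time_s: 2.5
ee_pos: [458.1, 314.6, 51.1]
ee_rot: [179.9, 0.1, 175.0]
force: [0.2, 0.1, 0.0]
gripper_width: 0.4
time_s: 2.67
ee_pos: [457.6, 311.6, 50.4]
ee_rot: [180.0, 0.0, 175.0]
force: [-0.2, 0.5, 0.3]
gripper_width: 0.9
```

```bash
python3 -m inch '[{"yaw":0,"x":0,"y":-0.3,"z":0.05,"gripper":-1},{"yaw":0,"x":0,"y":0,"z":0,"gripper":-1}]' 15;python3 -m inch '[{"yaw":-0.25,"x":0,"y":-0.4,"z":0,"gripper":-1},{"yaw":0,"x":0,"y":0,"z":0,"gripper":-1}]' 15
```

```text
time_s: 2.83
ee_pos: [457.6, 309.2, 49.8]
ee_rot: [179.9, 0.1, 175.0]
force: [-0.9, 2.5, 1.6]
gripper_width: 0.6
time_s: 3.0
ee_pos: [457.0, 305.0, 49.6]
ee_rot: [180.0, 0.0, 176.3]
force: [0.6, 1.8, 1.1]
gripper_width: 0.6
```

```bash
python3 -m inch '[{"yaw":-0.45,"x":0,"y":-0.5,"z":0,"gripper":-1},{"yaw":-0.45,"x":0,"y":-0.5,"z":0,"gripper":-1},{"yaw":-0.45,"x":0,"y":-0.5,"z":0,"gripper":-1},{"yaw":0,"x":0,"y":0,"z":0,"gripper":-1}]' 15;python3 -m inch '[{"yaw":-0.45,"x":0,"y":-0.5,"z":0,"gripper":-1},{"yaw":-0.45,"x":0,"y":-0.5,"z":0,"gripper":-1},{"yaw":-0.45,"x":0,"y":-0.4,"z":0,"gripper":-1},{"yaw":0,"x":0,"y":0,"z":0,"gripper":-1}]' 15
```

```text
time_s: 3.33
ee_pos: [455.9, 290.2, 49.5]
ee_rot: [179.9, -0.1, -177.0]
force: [-3.6, 5.2, 1.2]
gripper_width: 0.4
time_s: 3.67
ee_pos: [456.7, 276.1, 49.3]
ee_rot: [180.0, -0.1, -170.3]
force: [-4.5, 4.8, 2.4]
gripper_width: 0.3
```

```bash
python3 -m inch '[{"yaw":-0.1,"x":0,"y":-0.15,"z":0,"gripper":-1},{"yaw":0,"x":0,"y":0,"z":0,"gripper":-1}]' 15;python3 -c "
from h import *
grab('wrist','s1')"
```

```text
time_s: 3.83
ee_pos: [456.8, 275.0, 49.3]
ee_rot: [180.0, -0.1, -169.9]
force: [-5.0, 4.6, 2.7]
gripper_width: 0.4
```

View pics/s1.png

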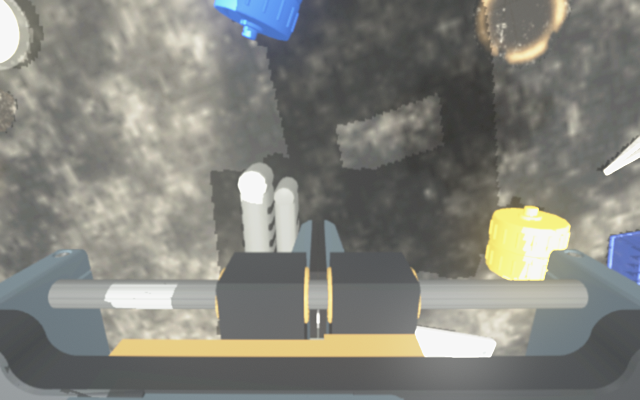

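```bash
python3 -m inch '[{"yaw":0.76,"x":0,"y":0.98,"z":0,"gripper":-1},{"yaw":0.76,"x":0,"y":0.98,"z":0,"gripper":-1},{"yaw":0.76,"x":0,"y":0.95,"z":0,"gripper":-1},{"yaw":0.76,"x":0,"y":0.95,"z":0,"gripper":-1},{"yaw":0,"x":0,"y":0,"z":0,"gripper":-1},{"yaw":0,"x":0,"y":0,"z":0,"gripper":-1}]' 15;python3 - <<'E'
from h import *
im0=cv2.imread('pics/top.png');f=grab('top','t1');im=cv2.imread('pics/t1.png')
o=np.vstack([cv2.resize(i[148:220,200:305],None,fx=4,fy=4,interpolation=cv2.INTER_CUBIC) for i in(im0,im)])
cv2.imwrite('pics/c3.png',o)
E
```

```text
time_s: 4.38
ee_pos: [454.8, 312.8, 49.1]
ee_rot: [-179.9, -0.0, 175.2]
force: [-0.5, -0.4, 0.4]
gripper_width: 0.5
```

View pics/c3.png

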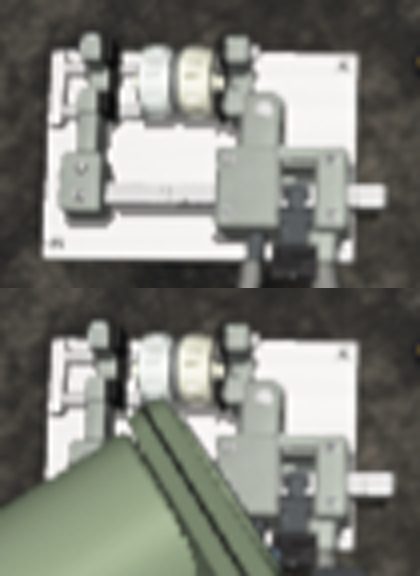

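```bash
python3 -m inch '[{"yaw":-0.3,"x":-0.2,"y":-0.8,"z":0,"gripper":-1},{"yaw":-0.45,"x":0,"y":-0.6,"z":0,"gripper":-1},{"yaw":-0.45,"x":0,"y":-0.5,"z":0,"gripper":-1},{"yaw":-0.45,"x":0,"y":-0.4,"z":0,"gripper":-1},{"yaw":0,"x":0,"y":0,"z":0,"gripper":-1}]' 15;python3 -m inch '[{"yaw":-0.45,"x":0,"y":-0.5,"z":0,"gripper":-1},{"yaw":-0.45,"x":0,"y":-0.5,"z":0,"gripper":-1},{"yaw":-0.45,"x":0,"y":-0.4,"z":0,"gripper":-1},{"yaw":0,"x":0,"y":-0.1,"z":0,"gripper":-1},{"yaw":0,"x":0,"y":0,"z":0,"gripper":-1}]' 15
```

```text
time_s: 4.85
ee_pos: [454.8, 289.2, 49.3]
ee_rot: [180.0, -0.1, -176.7]
force: [-3.8, 4.8, -0.8]
gripper_width: 0.7
time_s: 5.27
ee_pos: [455.9, 274.6, 49.2]
ee_rot: [180.0, -0.2, -170.1]
force: [-4.2, 5.0, 1.6]
gripper_width: 0.6
```

```bash
python3 -m inch '[{"yaw":0.76,"x":0,"y":0.98,"z":0,"gripper":-1},{"yaw":0.76,"x":0,"y":0.98,"z":0,"gripper":-1},{"yaw":0.76,"x":0,"y":0.95,"z":0,"gripper":-1},{"yaw":0.7,"x":0,"y":0.95,"z":0,"gripper":-1},{"yaw":0,"x":-0.2,"y":0,"z":0,"gripper":-1},{"yaw":0,"x":0,"y":0,"z":0,"gripper":-1}]' 15; python3 -m inch '[{"yaw":-0.3,"x":0,"y":-0.8,"z":0,"gripper":-1},{"yaw":-0.45,"x":0,"y":-0.6,"z":0,"gripper":-1},{"yaw":-0.45,"x":0,"y":-0.5,"z":0,"gripper":-1},{"yaw":-0.45,"x":0,"y":-0.4,"z":0,"gripper":-1},{"yaw":0,"x":0,"y":0,"z":0,"gripper":-1}]' 15;python3 -m inch '[{"yaw":-0.45,"x":0,"y":-0.5,"z":0,"gripper":-1},{"yaw":-0.2,"x":0,"y":-0.3,"z":0,"gripper":-1},{"yaw":0,"x":0,"y":0,"z":0,"gripper":-1}]' 15
```

```text
time_s: 5.77
ee_pos: [456.6, 312.6, 49.3]
ee_rot: [-180.0, 0.0, 175.3]
force: [0.1, 0.4, -0.1]
gripper_width: 0.6
time_s: 6.18
ee_pos: [454.5, 289.3, 49.4]
ee_rot: [180.0, -0.1, -176.6]
force: [-1.6, 5.2, -0.0]
gripper_width: 0.6
time_s: 6.43
ee_pos: [455.0, 281.6, 49.4]
ee_rot: [180.0, -0.1, -173.4]
force: [-3.8, 3.1, 0.4]
gripper_width: 0.9
```

```bash
python3 -m inch '[{"yaw":-0.4,"x":0,"y":-0.35,"z":0,"gripper":-1},{"yaw":-0.25,"x":0,"y":-0.35,"z":0,"gripper":-1},{"yaw":0,"x":0,"y":0,"z":0,"gripper":-1}]' 15; python3 -m inch '[{"yaw":0.76,"x":0,"y":0.98,"z":0,"gripper":-1},{"yaw":0.76,"x":0,"y":0.98,"z":0,"gripper":-1},{"yaw":0.76,"x":0,"y":0.95,"z":0,"gripper":-1},{"yaw":0.7,"x":0,"y":0.95,"z":0,"gripper":-1},{"yaw":0,"x":-0.2,"y":0,"z":0,"gripper":-1},{"yaw":0,"x":0,"y":0,"z":0,"gripper":-1}]' 15; python3 -m inch '[{"yaw":-0.3,"x":0,"y":-0.8,"z":0,"gripper":-1},{"yaw":-0.45,"x":0,"y":-0.6,"z":0,"gripper":-1},{"yaw":-0.45,"x":0,"y":-0.5,"z":0,"gripper":-1},{"yaw":-0.45,"x":0,"y":-0.4,"z":0,"gripper":-1},{"yaw":0,"x":0,"y":0,"z":0,"gripper":-1}]' 15
```

```text
time_s: 6.68
ee_pos: [455.8, 274.9, 49.4]
ee_rot: [180.0, -0.1, -170.1]
force: [-5.0, 4.5, 1.5]
gripper_width: 0.5
time_s: 7.18
ee_pos: [456.4, 313.0, 49.3]
ee_rot: [-180.0, 0.0, 175.1]
force: [-0.4, -0.4, 0.0]
gripper_width: 0.6
time_s: 7.6
ee_pos: [454.2, 289.7, 49.4]
ee_rot: [180.0, -0.1, -176.7]
force: [-3.1, 4.5, -0.1]
gripper_width: 0.4
```

```bash
python3 - <<'E'
from h import *
f=grab('top','t2')
ims=[cv2.imread(f'pics/{n}.png')[148:205,200:305] for n in('t1','t2')]
cv2.imwrite('pics/c4.png',np.vstack([cv2.resize(i,None,fx=4,fy=4,interpolation=cv2.INTER_CUBIC) for i in ims]))
for i in ims:
    g=cv2.cvtColor(i,cv2.COLOR_BGR2GRAY); print(g[15:25,15:62].mean(0).astype(int)); print(g[45:52,80:105].mean(0).astype(int))
E
```

```text
[226 161 198 217 217 217 208 195 159 136 144 121 111 106  45  29  63 153
 220 203 238 236 234 234 234 238 233 144 132 173 237 234 231 231 232 235
 227 157 138 123 105  80 114 131 138 141 140]
[186 189 190 192 195 187 172 192 206 198 193 191 203 205 205 205 205 183
 116  72  65  65  68  70  67]
[226 161 198 217 217 217 217 217 218 218 218 213 193 156 131 144 139 118
 108 134 215 237 232 234 234 237 237 191 137 148 201 236 232 231 231 234
 236 208 129 120 108  95 115 131 138 141 140]
[185 189 190 192 195 187 174 189 198 190 197 196 194 196 191 186 187 203
 205 204 203 200 198 171  81]
```

```bash
python3 -m inch '[{"yaw":-0.4,"x":0,"y":-0.4,"z":0,"gripper":-1},{"yaw":0,"x":0,"y":0,"z":0,"gripper":-1}]' 15;python3 -m inch '[{"yaw":-0.35,"x":0,"y":-0.4,"z":0,"gripper":-1},{"yaw":0,"x":0,"y":0,"z":0,"gripper":-1}]' 15
```

```text
time_s: 7.82
ee_pos: [454.2, 286.2, 49.4]
ee_rot: [180.0, -0.1, -174.8]
force: [-4.2, 4.4, 0.4]
gripper_width: 0.3
time_s: 7.98
ee_pos: [454.6, 282.0, 49.3]
ee_rot: [-180.0, -0.1, -173.0]
force: [-2.9, 3.7, 0.6]
gripper_width: 0.5
```

```bash
python3 -m inch '[{"yaw":-0.35,"x":0,"y":-0.4,"z":0,"gripper":-1},{"yaw":0,"x":0,"y":0,"z":0,"gripper":-1}]' 15;python3 -m inch '[{"yaw":-0.3,"x":0,"y":-0.35,"z":0,"gripper":-1},{"yaw":0,"x":0,"y":0,"z":0,"gripper":-1}]' 15; python3 -m inch '[{"yaw":0.76,"x":0,"y":0.98,"z":0,"gripper":-1},{"yaw":0.76,"x":0,"y":0.98,"z":0,"gripper":-1},{"yaw":0.76,"x":0,"y":0.95,"z":0,"gripper":-1},{"yaw":0.7,"x":0,"y":0.95,"z":0,"gripper":-1},{"yaw":0,"x":-0.25,"y":0,"z":0,"gripper":-1},{"yaw":0,"x":0,"y":0,"z":0,"gripper":-1}]' 15; python3 -m inch '[{"yaw":-0.3,"x":0,"y":-0.8,"z":0,"gripper":-1},{"yaw":-0.3,"x":0,"y":-0.4,"z":0,"gripper":-1},{"yaw":-0.3,"x":0,"y":-0.3,"z":0,"gripper":-1},{"yaw":0,"x":0,"y":0,"z":0,"gripper":-1}]' 15
```

```text
time_s: 8.15
ee_pos: [455.0, 278.7, 49.4]
ee_rot: [179.9, -0.1, -171.3]
force: [-4.6, 6.4, 1.0]
gripper_width: 0.5
time_s: 8.32
ee_pos: [455.2, 275.5, 49.4]
ee_rot: [179.9, -0.1, -169.8]
force: [-5.2, 6.6, 0.6]
gripper_width: 0.6
time_s: 8.82
ee_pos: [456.5, 312.8, 49.4]
ee_rot: [-180.0, 0.0, 175.5]
force: [-0.0, 0.8, -0.7]
gripper_width: 0.3
time_s: 9.15
ee_pos: [454.8, 297.4, 49.4]
ee_rot: [180.0, -0.0, 179.9]
force: [-1.0, 3.4, 0.2]
gripper_width: 0.5
```

```bash
python3 -m inch '[{"yaw":-0.4,"x":0,"y":-0.4,"z":0,"gripper":-1},{"yaw":-0.3,"x":0,"y":-0.3,"z":0,"gripper":-1},{"yaw":0,"x":0,"y":0,"z":0,"gripper":-1}]' 15;python3 -m inch '[{"yaw":-0.35,"x":0,"y":-0.3,"z":0,"gripper":-1},{"yaw":0,"x":0,"y":0,"z":0,"gripper":-1}]' 15;python3 -m inch '[{"yaw":-0.3,"x":0,"y":-0.3,"z":0,"gripper":-1},{"yaw":0,"x":0,"y":0,"z":0,"gripper":-1}]' 15
```

```text
time_s: 9.4
ee_pos: [454.4, 291.6, 49.5]
ee_rot: [179.9, -0.1, -176.7]
force: [-3.5, 7.1, 0.4]
gripper_width: 0.3
time_s: 9.57
ee_pos: [454.2, 288.9, 49.5]
ee_rot: [179.9, -0.1, -175.0]
force: [-4.5, 7.2, 1.0]
gripper_width: 0.4
time_s: 9.73
ee_pos: [454.1, 285.9, 49.4]
ee_rot: [179.9, -0.1, -173.5]
force: [-4.6, 7.2, 1.2]
gripper_width: 0.5
```

```bash
python3 -m inch '[{"yaw":-0.35,"x":0,"y":-0.35,"z":0,"gripper":-1},{"yaw":0,"x":0,"y":0,"z":0,"gripper":-1}]' 15;python3 -m inch '[{"yaw":-0.3,"x":0,"y":-0.3,"z":0,"gripper":-1},{"yaw":0,"x":0,"y":0,"z":0,"gripper":-1}]' 15
```

```text
time_s: 9.9
ee_pos: [454.2, 282.1, 49.4]
ee_rot: [179.9, -0.2, -171.7]
force: [-5.7, 6.5, 2.4]
gripper_width: 0.4
time_s: 10.07
ee_pos: [454.5, 279.0, 49.3]
ee_rot: [179.9, -0.2, -170.2]
force: [-5.3, 5.7, 0.7]
gripper_width: 0.3
```

```bash
python3 -m inch '[{"yaw":-0.3,"x":0,"y":-0.3,"z":0,"gripper":-1},{"yaw":0,"x":0,"y":0,"z":0,"gripper":-1}]' 15
```

```text
time_s: 10.23
ee_pos: [454.8, 276.0, 49.3]
ee_rot: [179.9, -0.2, -168.7]
force: [-6.9, 7.4, 1.9]
gripper_width: 0.7
```

```bash
python3 -m inch '[{"yaw":0,"x":0,"y":-0.12,"z":0,"gripper":-1},{"yaw":0,"x":0,"y":0,"z":0,"gripper":-1}]' 15; python3 -m inch '[{"yaw":0.8,"x":0,"y":0.98,"z":0,"gripper":-1},{"yaw":0.8,"x":0,"y":0.98,"z":0,"gripper":-1},{"yaw":0.8,"x":0,"y":0.98,"z":0,"gripper":-1},{"yaw":0.8,"x":0,"y":0.95,"z":0,"gripper":-1},{"yaw":0,"x":-0.25,"y":0,"z":0,"gripper":-1},{"yaw":0,"x":0,"y":0,"z":0,"gripper":-1}]' 15; python3 -m inch '[{"yaw":-0.3,"x":0,"y":-0.8,"z":0,"gripper":-1},{"yaw":-0.3,"x":0,"y":-0.4,"z":0,"gripper":-1},{"yaw":-0.3,"x":0,"y":-0.3,"z":0,"gripper":-1},{"yaw":0,"x":0,"y":0,"z":0,"gripper":-1}]' 15;  python3 -m inch '[{"yaw":-0.4,"x":0,"y":-0.4,"z":0,"gripper":-1},{"yaw":0,"x":0,"y":0,"z":0,"gripper":-1}]' 15
```

```text
time_s: 10.4
ee_pos: [454.9, 275.1, 49.3]
ee_rot: [179.9, -0.2, -168.8]
force: [-6.1, 6.9, 2.4]
gripper_width: 0.5
time_s: 10.9
ee_pos: [456.3, 312.7, 49.3]
ee_rot: [-180.0, 0.0, 175.5]
force: [-0.0, -0.4, -0.2]
gripper_width: 0.4
time_s: 11.23
ee_pos: [454.7, 297.2, 49.4]
ee_rot: [180.0, -0.0, 179.9]
force: [-1.6, 2.7, -0.6]
gripper_width: 0.1
time_s: 11.4
ee_pos: [454.5, 293.9, 49.4]
ee_rot: [180.0, -0.1, -178.2]
force: [-2.2, 4.0, -0.4]
gripper_width: 0.7
```

```bash
python3 -m inch '[{"yaw":-0.3,"x":0,"y":-0.25,"z":0,"gripper":-1},{"yaw":0,"x":0,"y":0,"z":0,"gripper":-1}]' 15; python3 -m inch '[{"yaw":-0.3,"x":0,"y":-0.25,"z":0,"gripper":-1},{"yaw":0,"x":0,"y":0,"z":0,"gripper":-1}]' 15
```

```text
time_s: 11.57
ee_pos: [454.3, 292.0, 49.4]
ee_rot: [179.9, -0.1, -176.7]
force: [-4.0, 6.9, -0.3]
gripper_width: 0.2
time_s: 11.73
ee_pos: [454.1, 289.9, 49.4]
ee_rot: [179.9, -0.1, -175.2]
force: [-3.8, 7.2, 1.6]
gripper_width: 0.6
```

```bash
python3 -m inch '[{"yaw":-0.3,"x":0,"y":-0.2,"z":0,"gripper":-1},{"yaw":0,"x":0,"y":0,"z":0,"gripper":-1}]' 15
```

```text
time_s: 11.9
ee_pos: [454.0, 288.1, 49.4]
ee_rot: [179.9, -0.1, -173.8]
force: [-5.5, 8.1, 0.2]
gripper_width: 0.6
```

```bash
python3 -m inch '[{"yaw":-0.1,"x":0,"y":-0.2,"z":0,"gripper":-1},{"yaw":0,"x":0,"y":0,"z":0,"gripper":-1}]' 15;python3 -m inch '[{"yaw":-0.1,"x":0,"y":-0.2,"z":0,"gripper":-1},{"yaw":0,"x":0,"y":0,"z":0,"gripper":-1}]' 15
```

```text
time_s: 12.07
ee_pos: [454.0, 286.5, 49.4]
ee_rot: [179.8, -0.2, -173.3]
force: [-6.0, 9.5, 1.2]
gripper_width: 0.6
time_s: 12.23
ee_pos: [454.0, 284.8, 49.4]
ee_rot: [179.8, -0.2, -172.9]
force: [-6.6, 11.8, 0.3]
gripper_width: 0.5
```

```bash
python3 -m inch '[{"yaw":-0.1,"x":0,"y":-0.2,"z":0,"gripper":-1},{"yaw":0,"x":0,"y":0,"z":0,"gripper":-1}]' 15
```

```text
time_s: 12.4
ee_pos: [454.1, 283.2, 49.4]
ee_rot: [179.7, -0.2, -172.4]
force: [-7.9, 11.8, 0.3]
gripper_width: 0.6
```

```bash
python3 -m inch '[{"yaw":-0.05,"x":0,"y":-0.1,"z":0,"gripper":-1},{"yaw":0,"x":0,"y":0,"z":0,"gripper":-1}]' 15
```

```text
time_s: 12.57
ee_pos: [454.1, 282.5, 49.5]
ee_rot: [179.7, -0.2, -172.1]
force: [-9.1, 12.4, 0.7]
gripper_width: 0.7
```

```bash
python3 -m inch '[{"yaw":-0.05,"x":0,"y":-0.08,"z":0,"gripper":-1},{"yaw":0,"x":0,"y":0,"z":0,"gripper":-1}]' 15; python3 - <<'E'
from h import *
f=grab('top','t3');g=cv2.cvtColor(f['pixels'][148:205,200:305],cv2.COLOR_RGB2GRAY); print(g[15:25,15:62].mean(0).astype(int)); print(g[45:52,80:110].mean(0).astype(int)); print(telemetry.state()['force'])
E
```

```text
time_s: 12.73
ee_pos: [454.1, 281.9, 49.5]
ee_rot: [179.7, -0.2, -171.9]
force: [-9.0, 13.0, 1.2]
gripper_width: 0.5
[225 161 198 217 217 217 217 217 218 218 218 217 217 217 218 218 213 194
 141 142 141 119 113 135 201 236 228 227 233 234 236 226 236 234 231 232
 235 233 216 130 130 126 141 129 137 141 140]
[147 159 181 192 195 187 174 190 205 199 196 194 189 199 199 186 182 199
 202 200 195 186 191 194 194]
[-8.54626016 12.13048036  2.36349543]
```

```bash
python3 -m inch '[{"yaw":0.8,"x":0,"y":1.1,"z":0,"gripper":-1},{"yaw":0.8,"x":0,"y":1.2,"z":0,"gripper":-1},{"yaw":0,"x":0,"y":1,"z":0,"gripper":-1},{"yaw":0,"x":0,"y":0,"z":-3.4,"gripper":-1},{"yaw":0,"x":0,"y":0,"z":-3.2,"gripper":-1},{"yaw":0,"x":-2.4,"y":-2.5,"z":0,"gripper":-1},{"yaw":0,"x":-2.4,"y":-2.5,"z":0,"gripper":-1},{"yaw":0,"x":0,"y":0,"z":0,"gripper":-1},{"yaw":0,"x":0,"y":0,"z":0,"gripper":-1}]' 15
```

```text
time_s: 13.53
ee_pos: [502.7, 261.1, 115.3]
ee_rot: [-180.0, -0.0, -179.7]
force: [-1.4, 0.2, -0.4]
gripper_width: 0.5
```

```bash
python3 -m inch '[{"yaw":0,"x":0,"y":0.3,"z":1,"gripper":-1},{"yaw":0,"x":0,"y":0,"z":1,"gripper":-1},{"yaw":0,"x":0,"y":0,"z":0.2,"gripper":-1},{"yaw":0,"x":0,"y":0,"z":0,"gripper":-1}]' 15;python3 -m inch '[{"yaw":0,"x":0,"y":0,"z":0.3,"gripper":-1},{"yaw":0,"x":0,"y":0,"z":0,"gripper":-1}]' 15;python3 -m inch '[{"yaw":0,"x":0,"y":0,"z":0.3,"gripper":-1},{"yaw":0,"x":0,"y":0,"z":0,"gripper":-1}]' 15
```

```text
time_s: 13.87
ee_pos: [500.5, 265.9, 91.9]
ee_rot: [-179.9, -0.2, -179.6]
force: [-0.2, -0.9, 1.1]
gripper_width: 0.7
time_s: 14.03
ee_pos: [501.2, 266.0, 90.1]
ee_rot: [-180.0, -0.1, -179.6]
force: [-0.6, -0.7, 0.4]
gripper_width: 0.5
time_s: 14.2
ee_pos: [501.7, 265.9, 87.4]
ee_rot: [180.0, -0.0, -179.6]
force: [-1.3, 1.0, 4.0]
gripper_width: 0.6
```

```bash
python3 -m inch '[{"yaw":0,"x":0,"y":0,"z":0.2,"gripper":-1},{"yaw":0,"x":0,"y":0,"z":0,"gripper":-1}]' 15
```

```text
time_s: 14.37
ee_pos: [501.9, 265.8, 86.0]
ee_rot: [180.0, 0.0, -179.7]
force: [-3.3, 1.7, 6.2]
gripper_width: 0.4
```

```bash
python3 -m inch '[{"yaw":0,"x":0,"y":0,"z":0.2,"gripper":-1},{"yaw":0,"x":0,"y":0,"z":0,"gripper":-1}]' 15;python3 -m inch '[{"yaw":0,"x":0,"y":0,"z":0.15,"gripper":-1},{"yaw":0,"x":0,"y":0,"z":0,"gripper":-1}]' 15; python3 - <<'E'
from h import *
f=grab('top','t4');g=cv2.cvtColor(f['pixels'][148:205,200:305],cv2.COLOR_RGB2GRAY); print(g[15:25,15:62].mean(0).astype(int)); print(g[45:52,80:110].mean(0).astype(int)); print(telemetry.state()['force'])
E
```

```text
time_s: 14.53
ee_pos: [501.9, 265.9, 85.5]
ee_rot: [179.9, 0.0, -179.7]
force: [-6.3, 0.0, 15.9]
gripper_width: 0.7
time_s: 14.7
ee_pos: [501.9, 265.9, 85.2]
ee_rot: [179.9, 0.1, -179.7]
force: [-8.5, -0.9, 22.0]
gripper_width: 0.4
[207 155 161 172 167 152 119 106 104 105 106 106 110 114 121 126 131 132
 134 136 137 139 140 142 143 144 146 147 148 149 150 150 151 152 153 154
 155 156 156 157 158 158 159 160 161 162 162]
[104 101  98  95  89  77  64  64  73  84  94 101  97  77  59  57  59  67
  84 104 121 132 136 133 122]
[-8.84791903 -1.22010701 21.90814584]
```

```bash
python3 -m inch '[{"yaw":0,"x":0,"y":0,"z":-0.05,"gripper":-1},{"yaw":0,"x":0,"y":0,"z":0,"gripper":-1},{"yaw":0,"x":0,"y":0,"z":0,"gripper":-1},{"yaw":0,"x":0,"y":0,"z":0,"gripper":-1},{"yaw":0,"x":0,"y":0,"z":0,"gripper":-1},{"yaw":0,"x":0,"y":0,"z":0,"gripper":-1},{"yaw":0,"x":0,"y":0,"z":0,"gripper":-1},{"yaw":0,"x":0,"y":0,"z":0,"gripper":-1}]' 15; python3 - <<'E'
from h import *
f=grab('scene','sc2')
a,b=[cv2.resize(cv2.imread(f'pics/{n}.png')[140:240,235:365],None,fx=3,fy=3,interpolation=cv2.INTER_CUBIC) for n in('scene','sc2')]
w=cv2.resize(grab('wrist','w4')['pixels'][:,:,::-1],None,fx=.62,fy=.62)
o=np.zeros((600,790,3),np.uint8);o[:300,:390]=a;o[:300,395:785]=b;o[305:305+w.shape[0],:w.shape[1]]=w;cv2.imwrite('pics/c5.png',o)
E
```

```text
time_s: 15.42
ee_pos: [501.9, 265.9, 85.3]
ee_rot: [179.9, 0.1, -179.7]
force: [-7.5, -0.8, 19.3]
gripper_width: 0.3
```

View pics/c5.png

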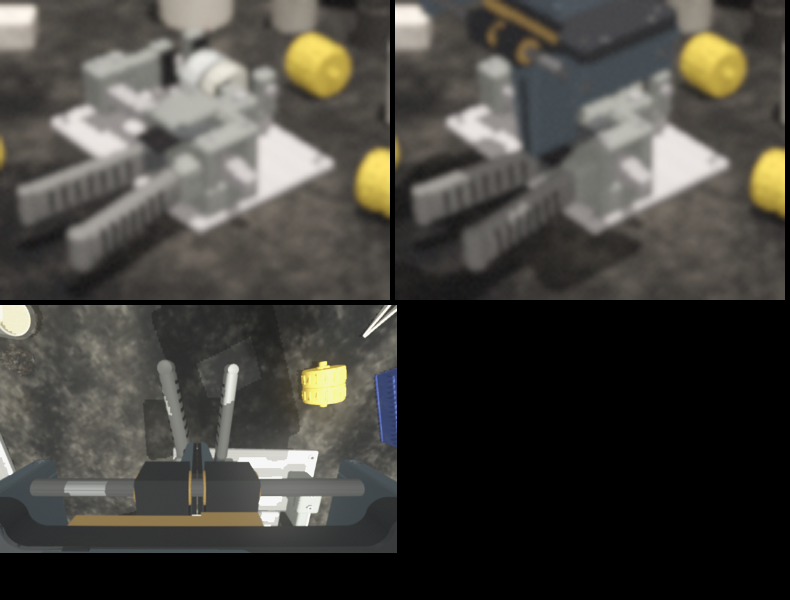

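```bash
python3 -m inch '[{"yaw":0,"x":0,"y":0,"z":-3.5,"gripper":-1},{"yaw":0,"x":0,"y":0,"z":-4,"gripper":-1},{"yaw":0,"x":0,"y":0,"z":-4,"gripper":-1},{"yaw":1,"x":-3.7,"y":0,"z":0,"gripper":0.35},{"yaw":1,"x":-3.7,"y":-0.3,"z":0,"gripper":0.35},{"yaw":1,"x":-3.6,"y":-0.6,"z":0,"gripper":0.35},{"yaw":1,"x":0,"y":0,"z":0,"gripper":0.35},{"yaw":1,"x":0,"y":0,"z":0,"gripper":0.35},{"yaw":1,"x":0,"y":0,"z":0,"gripper":0.35},{"yaw":1,"x":0,"y":0,"z":0,"gripper":0.35},{"yaw":1,"x":0,"y":0,"z":0,"gripper":0.35},{"yaw":1,"x":0,"y":0,"z":0,"gripper":0.35}]' 15 >/dev/null; python3 -m inch '[{"yaw":1,"x":0,"y":0,"z":0,"gripper":0.35},{"yaw":1,"x":0,"y":0,"z":0,"gripper":0.35},{"yaw":1,"x":0,"y":0,"z":0,"gripper":0.35},{"yaw":1,"x":0,"y":0,"z":0,"gripper":0.35},{"yaw":1,"x":0,"y":0,"z":0,"gripper":0.35},{"yaw":1,"x":0,"y":0,"z":0,"gripper":0.35},{"yaw":1,"x":0,"y":0,"z":0,"gripper":0.35},{"yaw":1,"x":0,"y":0,"z":0,"gripper":0.35},{"yaw":1,"x":0,"y":0,"z":0,"gripper":0.35},{"yaw":0,"x":0,"y":0,"z":0,"gripper":0.35}]' 15; python3 - <<'E'
from h import *
f=grab('wrist','w5');im=f['pixels'][:,:,::-1]
x0,y0,x1,y1,s=190,60,450,260,3
c=cv2.resize(im[y0:y1,x0:x1],None,fx=s,fy=s,interpolation=cv2.INTER_CUBIC)
for x in range(200,x1,20):cv2.putText(c,str(x),((x-x0)*s,10),0,.4,(0,0,255),1);cv2.line(c,((x-x0)*s,0),((x-x0)*s,c.shape[0]),(0,110,110),1)
for y in range(60,y1,20):cv2.putText(c,str(y),(0,(y-y0)*s),0,.4,(0,0,255),1);cv2.line(c,(0,(y-y0)*s),(c.shape[1],(y-y0)*s),(0,110,110),1)
cv2.imwrite('pics/c6.png',c)
E
```

```text
time_s: 17.35
ee_pos: [610.6, 247.5, 196.9]
ee_rot: [180.0, 0.0, 90.3]
force: [-0.4, 0.4, -0.1]
gripper_width: 61.6
```

View pics/c6.png

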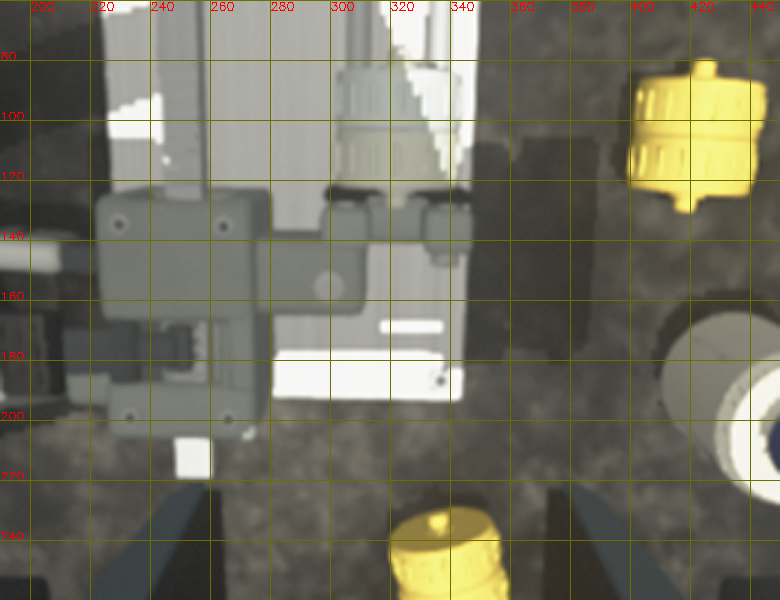

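```bash
python3 - <<'E'
from h import *
f=load('w5');cv=f['pixels']
print(ray(f,(0,0))[0])
def s(n,uv,z):print(n,onz(f,uv,z).round(1))
s('L',(301,103),36);s('R',(342,103),36);s('cap end',(321,81),50);s('base end',(321,123.5),50);s('mid top',(321.5,103),55)
s('housing R top',(272,128),64);s('housing y0',(250,124),64);s('bar L far',(243,80),46);s('bar R',(257,80),46);s('barend L',(248,215),46);s('barend R',(261,215),46)
s('plateR lo',(344,185),6);s('plateR hi',(349,70),6);s('bar end tip',(254,219),46)
g=cv2.cvtColor(cv,cv2.COLOR_RGB2GRAY);print(g[0:90,319:324].mean(1).astype(int)[::2])
c=cv[0:100,200:400];cv2.imwrite('pics/c7.png',cv2.resize(c[:,:,::-1],None,fx=3,fy=3))
# rack from top, w2 : detect place
t=load('top')
E
```

```text
[610.47483424 327.9468343  345.1753031 ]
L [595.2 329.   36. ]
R [633.2 329.1  36. ]
cap end [613.5 347.3  50. ]
base end [613.7 311.3  50. ]
mid top [614. 329.  55.]
housing R top [571.4 308.1  64. ]
housing y0 [552.6 311.4  64. ]
bar L far [544.8 348.2  46. ]
bar R [557.1 348.3  46. ]
barend L [542.  222.3  46. ]
barend R [554.9 222.4  46. ]
plateR lo [639.8 243.3   6. ]
plateR hi [641.6 360.6   6. ]
bar end tip [547.7 218.2  46. ]
[ 91  89  83 181 244 245 245 244 162 130 246 246 246 246 246 246 246 216
 211 217 218 219 220 203 107  80  81  92 239 246 246 246 246 246 243 223
 224 217 180 168 160 169 176 177 175]
```

```bash
python3 -m inch '[{"yaw":0.2,"x":4.1,"y":0.17,"z":0,"gripper":0.35},{"yaw":0,"x":4.1,"y":0.17,"z":0,"gripper":0.35},{"yaw":0,"x":0,"y":0,"z":3.5,"gripper":0.35},{"yaw":0,"x":0,"y":0,"z":3.5,"gripper":0.35},{"yaw":0,"x":0,"y":0,"z":2.5,"gripper":0.35},{"yaw":0,"x":0,"y":0,"z":0,"gripper":0.35},{"yaw":0,"x":0,"y":0,"z":0,"gripper":0.35}]' 15
```

```text
time_s: 17.98
ee_pos: [613.3, 329.5, 101.1]
ee_rot: [-179.9, 0.1, 89.4]
force: [0.2, 1.2, 0.5]
gripper_width: 61.6
```

```bash
python3 -m inch '[{"yaw":0,"x":0.1,"y":0.05,"z":2,"gripper":0.35},{"yaw":0,"x":0,"y":0,"z":2,"gripper":0.35},{"yaw":0,"x":0,"y":0,"z":1.2,"gripper":0.35},{"yaw":0,"x":0,"y":0,"z":0.8,"gripper":0.35},{"yaw":0,"x":0,"y":0,"z":0,"gripper":0.35},{"yaw":0,"x":0,"y":0,"z":0,"gripper":0.35}]' 15
```

```text
time_s: 18.48
ee_pos: [614.9, 331.0, 43.5]
ee_rot: [179.9, -0.0, 89.4]
force: [0.5, -0.4, -0.4]
gripper_width: 61.2
```

```bash
python3 -m inch '[{"yaw":0,"x":0,"y":0,"z":0.35,"gripper":0.35},{"yaw":0,"x":0,"y":0,"z":0,"gripper":-0.2},{"yaw":0,"x":0,"y":0,"z":0,"gripper":-0.4},{"yaw":0,"x":0,"y":0,"z":0,"gripper":-0.6},{"yaw":0,"x":0,"y":0,"z":0,"gripper":-1},{"yaw":0,"x":0,"y":0,"z":0,"gripper":-1},{"yaw":0,"x":0,"y":0,"z":0,"gripper":-1},{"yaw":0,"x":0,"y":0,"z":0,"gripper":-1}]' 12
```

```text
time_s: 19.15
ee_pos: [614.6, 331.0, 39.4]
ee_rot: [179.9, -0.0, 89.3]
force: [0.4, 0.8, 1.9]
gripper_width: 38.8
```

```bash
python3 -m inch '[{"yaw":0,"x":0,"y":0,"z":-0.7,"gripper":-1},{"yaw":0,"x":0,"y":0,"z":-1.5,"gripper":-1},{"yaw":0,"x":0,"y":0,"z":-2.5,"gripper":-1},{"yaw":0,"x":0,"y":0,"z":-3.5,"gripper":-1},{"yaw":0,"x":0,"y":0,"z":-3.5,"gripper":-1},{"yaw":0,"x":0,"y":0,"z":-3.5,"gripper":-1},{"yaw":0,"x":-3.3,"y":-1.35,"z":0,"gripper":-1},{"yaw":0,"x":-3.3,"y":-1.35,"z":0,"gripper":-1},{"yaw":0,"x":-3.3,"y":-1.35,"z":0,"gripper":-1},{"yaw":0,"x":-3.3,"y":-1.35,"z":0,"gripper":-1},{"yaw":0,"x":-3.3,"y":-1.35,"z":0,"gripper":-1},{"yaw":0,"x":-3.3,"y":-1.35,"z":0,"gripper":-1}]' 12; python3 -m inch '[{"yaw":-0.9,"x":-3.3,"y":-1.35,"z":0,"gripper":-1},{"yaw":-1,"x":0,"y":0,"z":0,"gripper":-1},{"yaw":-1,"x":0,"y":0,"z":0,"gripper":-1},{"yaw":-1,"x":0,"y":0,"z":0,"gripper":-1},{"yaw":-1,"x":0,"y":0,"z":0,"gripper":-1},{"yaw":-1,"x":0,"y":0,"z":0,"gripper":-1},{"yaw":-1,"x":0,"y":0,"z":0,"gripper":-1},{"yaw":-1,"x":0,"y":0,"z":0,"gripper":-1},{"yaw":-1,"x":0,"y":0,"z":0,"gripper":-1},{"yaw":-1,"x":0,"y":0,"z":0,"gripper":-1}]' 12; python3 -m inch '[{"yaw":-1,"x":0,"y":0,"z":0,"gripper":-1},{"yaw":-1,"x":0,"y":0,"z":0,"gripper":-1},{"yaw":-1,"x":0,"y":0,"z":0,"gripper":-1},{"yaw":-1,"x":0,"y":0,"z":0,"gripper":-1},{"yaw":-1,"x":0,"y":0,"z":0,"gripper":-1},{"yaw":-1,"x":0,"y":0,"z":0,"gripper":-1},{"yaw":-1,"x":0,"y":0,"z":0,"gripper":-1},{"yaw":-1,"x":0,"y":0,"z":0,"gripper":-1},{"yaw":-1,"x":0,"y":0,"z":0,"gripper":-1},{"yaw":-0.4,"x":0,"y":0,"z":0,"gripper":-1},{"yaw":0,"x":0,"y":0,"z":0,"gripper":-1}]' 12;python3 - <<'E'
from h import *
f=grab('wrist','w6');im=f['pixels'][:,:,::-1]
print(proj(f,[[495,-11,36],[547,-6,6],[458,14,6],[462,-45,6]]).round())
u,v=proj(f,[[495,-11,36]])[0].astype(int)
x0,y0=max(0,u-115),max(0,v-90);s=3;x1,y1=min(640,x0+260),min(400,y0+190)
c=cv2.resize(im[y0:y1,x0:x1],None,fx=s,fy=s,interpolation=cv2.INTER_CUBIC)
for x in range(x0-x0%20+20,x1,20):cv2.putText(c,str(x),((x-x0)*s,10),0,.4,(0,0,255),1);cv2.line(c,((x-x0)*s,0),((x-x0)*s,c.shape[0]),(0,110,110),1)
for y in range(y0-y0%20+20,y1,20):cv2.putText(c,str(y),(0,(y-y0)*s),0,.4,(0,0,255),1);cv2.line(c,(0,(y-y0)*s),(c.shape[1],(y-y0)*s),(0,110,110),1)
cv2.imwrite('pics/c8.png',c)
E
```

```text
time_s: 20.15
ee_pos: [529.6, 132.3, 191.2]
ee_rot: [-180.0, 0.0, 89.4]
force: [0.4, -0.5, -0.2]
gripper_width: 38.6
time_s: 20.98
ee_pos: [516.7, 100.8, 191.2]
ee_rot: [-180.0, -0.0, 139.1]
force: [0.4, 0.1, -0.0]
gripper_width: 38.6
time_s: 21.9
ee_pos: [516.7, 100.8, 191.1]
ee_rot: [-180.0, -0.0, -174.1]
force: [-0.4, 0.1, -0.4]
gripper_width: 38.8
[[204. 156.]
 [217. 200.]
 [239. 118.]
 [180. 116.]]
```

View pics/c8.png

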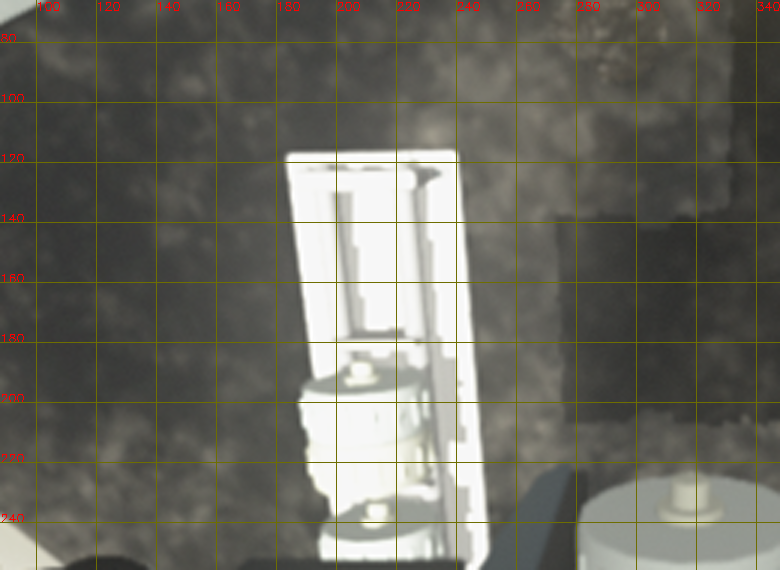

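```bash
python3 - <<'E'
from h import *
f=load('w6');im=f['pixels']
def s(n,uv,z):p=onz(f,uv,z);print(n,p.round(1));return p
a=s('FL',(183.5,117),6);b=s('FR',(240.5,116.5),6);c=s('R',(250.5,235),6);s('Rmid',(244.5,165),6)
s('cross1',(206,122),27);s('cross2',(212,177),27);s('cross1L',(186,122),27);s('cross1R',(225,122),27)
s('port a',(208,184),36);s('a L',(188,205),36);s('a R',(231,205),36)
d=c-b;ang=np.arctan2(d[1],d[0]);print(np.degrees(ang));u=np.array([np.cos(ang),np.sin(ang)])
m=(a+b)[:2]/2;print('free from front edge',m+u*36, 'width',np.linalg.norm(a-b))
for th in(5.5,6,6.5):
  w=np.radians(th);print(th,m+36*np.array([np.cos(w),np.sin(w)]))
E
```

```text
FL [462.8 -41.6   6. ]
FR [456.6  16.    6. ]
R [585.   31.6   6. ]
Rmid [505.9  21.9   6. ]
cross1 [463.7 -11.8  27. ]
cross2 [517.   -5.6  27. ]
cross1L [465.6 -30.9  27. ]
cross1R [461.9   6.2  27. ]
port a [522.1  -6.6  36. ]
a L [545.8 -26.4  36. ]
a R [541.4  16.4  36. ]
6.937244451707407
free from front edge [495.44037329  -8.4708449 ] width 57.924718338751056
5.5 [495.53819104  -9.36855498]
6 [495.50671613  -9.0559774 ]
6.5 [495.47251471  -8.74368638]
```

```bash
python3 -m inch '[{"yaw":-0.1,"x":1.17,"y":-3.57,"z":0,"gripper":-1},{"yaw":0,"x":1.17,"y":-3.57,"z":0,"gripper":-1},{"yaw":0,"x":1.17,"y":-3.57,"z":0,"gripper":-1},{"yaw":0,"x":0,"y":0,"z":0,"gripper":-1},{"yaw":0,"x":0,"y":0,"z":0,"gripper":-1}]' 12; python3 - <<'E'
from h import *
f=grab('wrist','w7');cv2.imwrite('pics/c9.png',f['pixels'][100:260,200:440,::-1].repeat(3,0).repeat(3,1))
print(telemetry.state()['ee_pos'])
E
```

```text
time_s: 22.37
ee_pos: [493.3, -10.7, 191.2]
ee_rot: [180.0, 0.0, -173.9]
force: [0.6, 1.0, -0.2]
gripper_width: 38.8
[493.71514084  -9.65668298 191.16529634]
```

```bash
python3 -m inch '[{"yaw":0,"x":0.1,"y":0.05,"z":3,"gripper":-1},{"yaw":0,"x":0,"y":0,"z":3.5,"gripper":-1},{"yaw":0,"x":0,"y":0,"z":3,"gripper":-1},{"yaw":0,"x":0,"y":0,"z":2,"gripper":-1},{"yaw":0,"x":0,"y":0,"z":1,"gripper":-1},{"yaw":0,"x":0,"y":0,"z":0,"gripper":-1},{"yaw":0,"x":0,"y":0,"z":0,"gripper":-1},{"yaw":0,"x":0,"y":0,"z":0,"gripper":-1}]' 12
```

```text
time_s: 23.08
ee_pos: [493.8, -8.2, 66.8]
ee_rot: [-180.0, 0.1, -173.6]
force: [0.5, -0.3, -0.9]
gripper_width: 38.6
```

```bash
python3 -m inch '[{"yaw":0,"x":0.08,"y":-0.08,"z":0.8,"gripper":-1},{"yaw":0,"x":0,"y":0,"z":0.7,"gripper":-1},{"yaw":0,"x":0,"y":0,"z":0.4,"gripper":-1},{"yaw":0,"x":0,"y":0,"z":0.3,"gripper":-1},{"yaw":0,"x":0,"y":0,"z":0,"gripper":-1}]' 12;python3 -m inch '[{"yaw":0,"x":0,"y":0,"z":0.2,"gripper":-1},{"yaw":0,"x":0,"y":0,"z":0,"gripper":-1}]' 12
```

```text
time_s: 23.5
ee_pos: [491.5, -9.8, 43.3]
ee_rot: [180.0, -0.1, -173.7]
force: [-0.4, -1.0, -0.2]
gripper_width: 38.6
time_s: 23.67
ee_pos: [492.0, -9.9, 41.8]
ee_rot: [180.0, -0.0, -173.7]
force: [0.6, 0.5, 0.5]
gripper_width: 38.9
```

```bash
python3 -m inch '[{"yaw":0,"x":-0.05,"y":0.03,"z":0.15,"gripper":-1},{"yaw":0,"x":0,"y":0,"z":0,"gripper":-1}]' 12;python3 -m inch '[{"yaw":0,"x":0,"y":0,"z":0.12,"gripper":-1},{"yaw":0,"x":0,"y":0,"z":0,"gripper":-1}]' 12
```

```text
time_s: 23.83
ee_pos: [492.6, -9.4, 40.4]
ee_rot: [180.0, 0.0, -173.7]
force: [0.5, -1.1, -0.6]
gripper_width: 38.9
time_s: 24.0
ee_pos: [492.8, -9.6, 39.5]
ee_rot: [-180.0, 0.0, -173.6]
force: [-0.4, 0.3, 1.1]
gripper_width: 38.8
```

```bash
python3 -m inch '[{"yaw":0,"x":0,"y":0,"z":0.08,"gripper":-1},{"yaw":0,"x":0,"y":0,"z":0,"gripper":-1}]' 12;python3 -m inch '[{"yaw":0,"x":0,"y":0,"z":0,"gripper":-0.1},{"yaw":0,"x":0,"y":0,"z":0,"gripper":0},{"yaw":0,"x":0,"y":0,"z":0,"gripper":0.2},{"yaw":0,"x":0,"y":0,"z":0,"gripper":0.3},{"yaw":0,"x":0,"y":0,"z":0,"gripper":0.3},{"yaw":0,"x":0,"y":0,"z":0,"gripper":0.3}]' 12
```

```text
time_s: 24.17
ee_pos: [493.0, -9.7, 39.2]
ee_rot: [-180.0, 0.1, -173.6]
force: [-0.9, -1.2, 6.3]
gripper_width: 38.6
time_s: 24.67
ee_pos: [492.4, -9.4, 38.3]
ee_rot: [180.0, -0.0, -173.6]
force: [0.7, -0.0, 0.2]
gripper_width: 59.2
```

Seated (6 N contact at cradle height). Retreat up and aside, then check.

```bash
python3 -m inch '[{"yaw":0,"x":0,"y":0,"z":-1.5,"gripper":0.3},{"yaw":0,"x":0,"y":0,"z":-3,"gripper":0.3},{"yaw":0,"x":0,"y":0,"z":-4,"gripper":0.3},{"yaw":0,"x":0,"y":0,"z":-4,"gripper":0.3},{"yaw":0,"x":0,"y":0,"z":-3,"gripper":0.3},{"yaw":0,"x":-0.7,"y":3.6,"z":0,"gripper":0.3},{"yaw":0,"x":-0.7,"y":3.6,"z":0,"gripper":0.3},{"yaw":0,"x":-0.7,"y":3.6,"z":0,"gripper":0.3},{"yaw":0,"x":0,"y":0,"z":0,"gripper":0.3},{"yaw":0,"x":0,"y":0,"z":0,"gripper":0.3}]' 12; python3 - <<'E'
from h import *
f=grab('wrist','w8');im=f['pixels'][:,:,::-1]
u,v=proj(f,[[495,-9,36]])[0].astype(int)
x0,y0=max(0,u-115),max(0,v-90)
c=cv2.resize(im[y0:y0+190,x0:x0+260],None,fx=2,fy=2,interpolation=cv2.INTER_CUBIC)
t=grab('top','t9')['pixels'][:,:,::-1];s=cv2.resize(t[145:295,200:420],None,fx=1.2,fy=1.2)
o=np.zeros((600,790,3),np.uint8);o[:c.shape[0],:c.shape[1]]=c;o[385:385+s.shape[0],:s.shape[1]]=s
sc=grab('scene','sc9')['pixels'][140:310,235:450,::-1];sc=cv2.resize(sc,None,fx=1.2,fy=1.2);o[385:385+sc.shape[0],300:300+sc.shape[1]]=sc
cv2.imwrite('pics/c10.png',o);print(x0,y0,u,v,telemetry.state()['ee_pos'])
E
```

```text
time_s: 25.5
ee_pos: [501.2, 101.5, 193.3]
ee_rot: [-180.0, -0.0, -173.4]
force: [-0.5, -0.7, 0.2]
gripper_width: 59.5
90 80 205 170 [501.11643834  99.27576086 193.17792605]
```

View pics/c10.png

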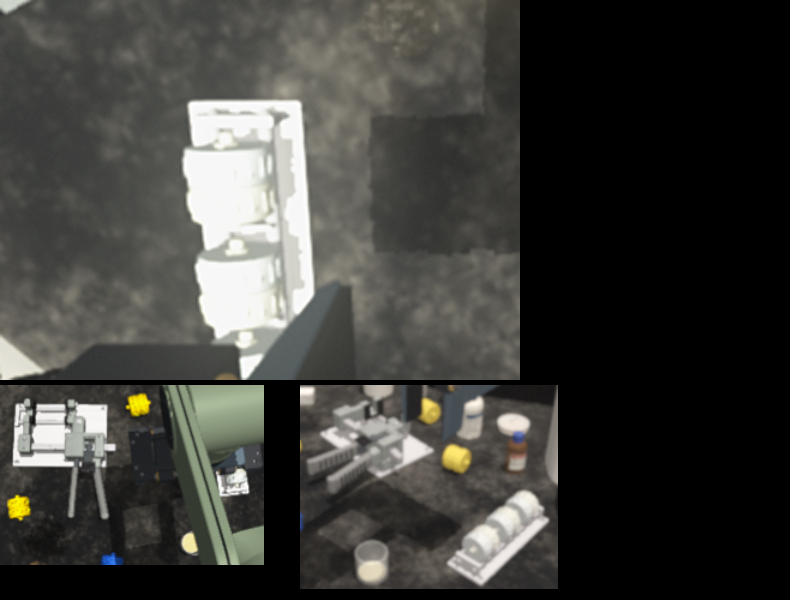

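```bash
python3 -c "
from h import *
print(env.job_done())"
```

```text
the job is handed in; nothing more can be done
None
```

The cassette is closed and lying in the rack's empty place, and I handed the job in at about 26 s.

- **Closing:** I made five full strokes of the trigger. On the sixth it went stiff about 29 mm into its travel, at roughly 14 N at the pad (wrist force peaked near 16 N), so I stopped there. The top view then showed no gap between cap and base, and the cassette measured about 34–35 mm.
- **Release:** I held the release tab against its stop for about 0.9 s at 15–22 N. The wrist view afterwards put the jaw face at about clamp y 62 mm, which is fully open.
- **Transfer:** I gripped the cassette at 38.8 mm and lifted it out. I lowered it into the place until it seated, at the same height it had in the cradle with 6 N of contact, then let go and backed off.
- **Last pictures:** All three cassettes lie in line in the rack, between the cross plates. The jar and the look-alikes appear where they were, and the gripper touches nothing.
- **Disagreements:** Two measurements of the empty place differed by about 2 mm along the rack, so I aimed in between; the place has about 7 mm to spare at each end. The trigger's slope first suggested the clamp was turned about 5.5°, but the plate showed about 1°, and I used the plate for the grasp.
- **Not checked:** I judged the jar and the other cassettes by eye only, without measuring for small shifts.

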